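# Close the measuring cell and hold the pH probe in its guide

### The job

First press the open lid of the white measuring cell down until it snaps fully shut; then take the green-headed pH probe out of the stand and lower it upright through the round black guide in the lid, without the probe ever touching the guide, the lid or anything in the cell. Stop with about 15 mm of bare shaft showing between the top of the guide and the underside of the green head, and finish there, still gripping the probe, centred in the guide and hanging free. Leave the orange-headed probe and everything else on the bench where it stands.

Things in the scene. Friction and masses are not known exactly. Their poses are not given: they have to be found in the camera images.
- cell: the measuring cell, a white open-topped plastic box fixed to the bench, 130 (x) x 120 (y) x 88 mm high, origin at the centre of its underside, z up; its front faces -x, its lid is hinged along the top of its far (+x) side. Its yaw varies by up to 0.3 rad either way. Inside stands a fixed glass beaker, 60 mm wide and 68 mm high, directly under the guide; its inner floor lies 9 mm above the bench
- lid (a joint): opening angle of the cell's grey lid: 0 = fully shut (lid level), grows as the front edge rises; starts between 0.45 and 0.9 and stays where it is left (stiff hinge, under 1 N at the front edge). A ball catch at the front resists from about 0.08 on, hardest near 0.065 (5 to 10 N at the tab); let go above about 0.05 the lid springs back to about 0.075, pushed below about 0.03 it snaps to 0 and is held there
- lid_tab (a point): top face of the lid's front tab, at its centre: a blue tab 14 (x) x 50 (y) x 10 mm sticking out of the middle of the lid's front edge; the place to press. 137 mm from the hinge line, in the lid's frame (x from the tab towards the hinge, z out of the lid's upper face); with the lid shut 98.5 mm above the bench
- lid_hinge (a point): middle of the lid's hinge line (the axis lies along the cell's y), 65 mm behind the cell's centre and 88.5 mm above the bench; the lid's underside passes through it, the lid is 10 mm thick
- guide (a point): centre of the guide's top rim: a black round bush in the middle of the lid with a clear bore of 22 mm right through, 14 mm deep, 34 mm outside diameter, standing 4 mm above the lid. 65 mm from the hinge line; with the lid shut 102.5 mm above the bench, straight above the cell's origin; z along the bore
- stand: the probe stand, a fixed white block 150 (x) x 60 (y) x 88 mm high, origin at the centre of its underside; two wells of 16 mm diameter, 85 mm deep, 45 mm either side of its centre along its x. Each probe hangs upright in a well with its shaft, its head resting on the block. Which probe is in which well varies
- probe_head (a point): centre of the pH probe's green head, half-way up it: a round upright head 24 mm in diameter and 60 mm high, the part to grip (any direction). The probe's z axis points up along it. Its underside, a flat shoulder, is 30 mm below this point and rests 88 mm above the bench at the start. Below it a straight round glass shaft 12 mm in diameter runs down 80 mm. About 70 g
- probe_neck (a point): point on the axis of the pH probe's shaft, 50 mm below the centre of the head (20 mm below its underside)
- probe_tip (a point): rounded lower end of the pH probe, 110 mm below the centre of its head
- probe: the whole pH probe (green head, glass shaft); origin on its axis at the underside of the head
- thermo: the temperature probe in the other well, same sizes but an orange head and a steel shaft; origin at the underside of its head; leave it alone
- wash_bottle: wash bottle, 74 mm wide and about 225 mm high, origin at its underside; bystander
- beaker: empty glass beaker, 70 mm wide, 85 mm high, origin at its underside; bystander
- vial: small vial with green cap, 24 mm wide, 75 mm high, origin at its underside; bystander
- buffer_a: white bottle with red cap, 60 mm wide, 130 mm high, origin at its underside; bystander
- buffer_b: white bottle with yellow cap, 60 mm wide, 130 mm high, origin at its underside; bystander
Mind the look-alikes: they are no part of the job. Of the things shaped like the probe, the green one is meant. What is shaped like the cell but red is not meant.

How it is judged:
By the outcome, as a careful person would: the job done as asked, in the order asked, and still so for the second after the job is handed in, while the arm keeps its last pose, push and grip.
It also fails if it takes over 64 s, if anything falls off the work surface, if the arm or the gripper's body presses on something with over 40 N, if the wrist force passes 120 N, or if a joint passes its speed limit or range.

### The arm

A 7-joint arm with a two-finger parallel gripper is mounted at the origin on the work surface. World frame = base frame: x ahead of the robot, y to its left, z up, the work surface at z = 0. Lengths are in m, angles in rad, forces in N, time in s.
With the tool pointing down it reaches from about 0.4 to 0.875 m from the base axis. Payload 6.5 kg.
Tool frame: the origin (TCP) lies midway between the tips of the shut fingers; the grasp point (between the pads) lies 19 mm behind it (robot.grip_point_offset is the distance from the TCP to the grasp point, in m); y points along the fingers, x is the direction in which the jaws open and shut, and the axes are right-handed (so a half turn about y gives the same grasp; the last joint's range is limited). The gripper opens to 85 mm and grips with 20 to 120 N. Pads are 22 mm wide; open, the fingers measure 114 mm over their backs; the gripper's body (76 mm by 85 mm) begins 54 mm behind the grasp point. The pads swing forward as they close: fully open they stand 13 mm farther back than shut.
Start: joints at [-1.239, 0.536, -0.004, 1.538, 0.003, 1.067, -0.071], TCP at [0.252, 0.599, 0.231] pointing down, gripper open.
Joint ranges: [-2.7, 2.7], [-0.37, 2.16], [-1.27, 1.26], [0.24, 2.4], [-1.31, 4.45], [0.19, 1.91], [-2.76, 2.76]. Speed limits (rad/s): [2.39, 2.39, 3.14, 3.14, 3.14, 3.14, 3.14].

### API

Orientations are given as [roll, pitch, yaw] about the fixed x, y, z axes, in that order (R = Rz(yaw) Ry(pitch) Rx(roll)).
In Python, from bench import robot, hand, planner, snapshot, ticket, telemetry gives the robot as it stands. Calls block until the motion is done:
- robot.move_pose(position, orientation): joint-space move of the TCP to a pose.
- robot.line_to(position, orientation=None, max_speed=0.15, guard=None): straight line of the TCP; orientation=None keeps the orientation; max_speed is the mean speed in m/s. With guard (N) it stops when the force on the tool has changed by that much, and returns True; else False.
- robot.goto_joints(angles): joint-space move.
- hand.set_gripper(opening): finger opening in m; the grip force is fixed at half the most; returns when the fingers have stopped.
- robot.hold(seconds).
- planner.ik(position, orientation): joint angles nearest the present ones, or None.
- snapshot(name): name is "scene" or "top" or "wrist"; returns a dict with "color" (420x560x3 uint8, red, green, blue), "depth" (420x560 float32, m along the optical axis (not along the pixel's ray), 0 where there is no reading), "fx", "fy", "cx", "cy" (pixels), "cam_to_world" (4x4, takes a point from camera to world coordinates). Camera axes: x right, y down, z forward; pixel columns grow to the right and rows downward; lengths in m; the calibration is good to about 2 mm. The wrist camera is an equidistant fisheye: a pixel r from the principal point sees the ray r / f radians off the axis. A picture is of the moment at which its call begins.
A pose or a line that the arm cannot do raises robot.Unreachable and nothing moves.
- ticket.hand_in(): hands the job in, once; it reports no verdict.
Readings, each from a call of its own:
- telemetry.read_time_s(): time.
- telemetry.read_joints(): joint angles.
- telemetry.read_joint_velocities(): joint speeds.
- telemetry.read_effort(): joint torques, N m.
- telemetry.read_eef_pos(): TCP position.
- telemetry.read_eef_rot(): TCP orientation.
- telemetry.read_contact_force(): force on the tool from outside, world axes, zero at the start.
- telemetry.read_moment(): the same for the moment, N m.
- telemetry.read_opening(): finger opening in m.
Only numpy, scipy, OpenCV 4.12 (cv2) and the standard library are available. Lean on these libraries where they do the work, as an engineer would, in place of code of your own. Each camera call takes 0.05 s, during which the arm holds its last target. There are 200 camera calls.

## Working session

There is one attempt and no reset: what is moved stays moved. The work goes in short steps, each a Python script; the robot and the scene stay as the last script left them, time stands still between calls to the robot, and variables do not carry over. Pictures are saved under pics/ and viewed, about 8 in all and at most 12, crops included, and the job is handed in when it is done.

```bash
mkdir -p pics; ls; cat > h.py <<'E'
import numpy as np, cv2
from bench import robot, hand, planner, snapshot, ticket, telemetry
def save(n,s): cv2.imwrite('pics/'+n, cv2.cvtColor(s['color'],cv2.COLOR_RGB2BGR))
def cloud(s):
    d=s['depth']; v,u=np.mgrid[:d.shape[0],:d.shape[1]]
    p=np.stack([(u-s['cx'])/s['fx']*d,(v-s['cy'])/s['fy']*d,d],-1)
    T=s['cam_to_world']; return p@T[:3,:3].T+T[:3,3]
E
python3 - <<'E'
from h import *
import pickle
S={n:snapshot(n) for n in ('scene','top')}
pickle.dump(S,open('s0.pkl','wb'))
cv2.imwrite('pics/a.png',np.vstack([cv2.cvtColor(S[n]['color'],cv2.COLOR_RGB2BGR) for n in S])[:, :])
im=cv2.imread('pics/a.png'); save('scene.png',S['scene']); save('top.png',S['top'])
for n in S: print(n,S[n]['fx'],S[n]['cam_to_world'].round(3).tolist())
print(telemetry.read_time_s(),telemetry.read_eef_rot(),robot.grip_point_offset)
E
```

```text
pics
scene 423.9364169085684 [[0.853, 0.412, -0.32, 0.956], [0.522, -0.659, 0.542, -0.648], [0.012, -0.629, -0.777, 1.056], [0.0, 0.0, 0.0, 1.0]]
top 545.1550031503803 [[0.056, -0.976, 0.21, 0.248], [-0.998, -0.055, 0.01, -0.007], [0.002, -0.21, -0.978, 1.755], [0.0, 0.0, 0.0, 1.0]]
0.1 [-1.57094298  0.00159274  1.17305248] 0.0187
```

View pics/top.png

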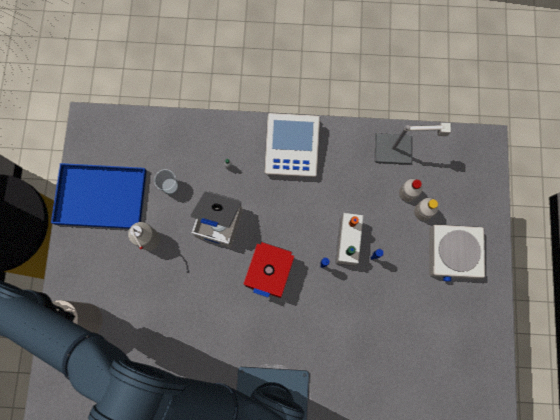

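View pics/scene.png

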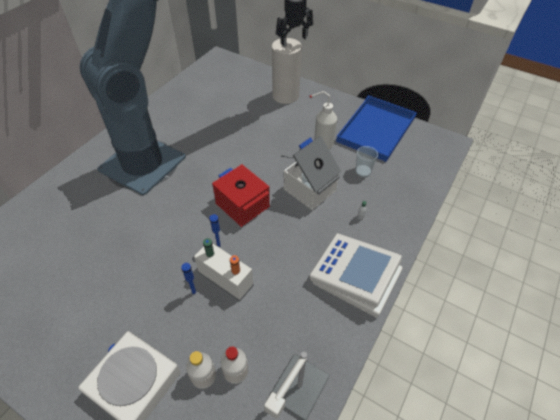

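The top view shows the white cell with its open grey lid at (215,218). The red look-alike is at (268,268) and stays untouched. The stand is at (350,238), with the green probe at (351,250) and the orange one at (354,221). Two blue items stand near it, at (325,263) and (377,254). The green head fits the description of the pH probe; the vial at (227,162) is only a small green cap. I'll measure these and confirm in an enlarged crop.

```bash
python3 - <<'E'
from h import *
import pickle
S=pickle.load(open('s0.pkl','rb'))
def crop(n,x0,y0,x1,y1,k):
    im=cv2.cvtColor(S[n]['color'],cv2.COLOR_RGB2BGR)[y0:y1,x0:x1]; return cv2.resize(im,None,fx=k,fy=k,interpolation=cv2.INTER_CUBIC)
a=crop('top',120,160,260,290,2.85); b=crop('top',300,190,400,290,3.7)
c=crop('scene',270,90,390,220,2.85)[:370]; d=crop('scene',170,200,270,300,3.7)
hgt=370
row=lambda *x: np.hstack([cv2.resize(i,(390,295)) for i in x])
cv2.imwrite('pics/crop.png',np.vstack([row(a,b),row(c,d)]))
for n in S:
    s=S[n]; P=cloud(s); H=cv2.cvtColor(s['color'],cv2.COLOR_RGB2HSV); h,sa,v=[H[...,i].astype(int) for i in range(3)]
    reg=np.zeros(h.shape,bool); 
    if n=='top': R=dict(cell=(185,185,250,250),stand=(310,205,390,290))
    else: R=dict(cell=(275,130,350,215),stand=(175,205,265,300))
    def rep(name,m,box,zr):
        x0,y0,x1,y1=R[box]; k=np.zeros_like(m); k[y0:y1,x0:x1]=m[y0:y1,x0:x1]; k&=(P[...,2]>zr[0])&(P[...,2]<zr[1])&(s['depth']>0)
        q=P[k]
        if len(q)<4: print(n,name,len(q));return
        vv,uu=np.nonzero(k); print(n,name,len(q),'px',uu.mean().round(1),vv.mean().round(1),'med',np.median(q,0).round(4),'min',q.min(0).round(3),'max',q.max(0).round(3))
        return q
    rep('green',(h>60)&(h<100)&(sa>80),'stand',(.02,.3))
    rep('greentop',(h>60)&(h<100)&(sa>80),'stand',(.142,.3))
    rep('orange',(h<15)&(sa>100),'stand',(.02,.3))
    rep('orangetop',(h<15)&(sa>100),'stand',(.142,.3))
    rep('blue',(h>105)&(h<130)&(sa>120)&(v>60),'stand',(.01,.3))
    q=rep('standtop',(sa<60)&(v>120),'stand',(.08,.096))
    if q is not None: print('  rect',cv2.minAreaRect(q[:,:2].astype(np.float32)))
    rep('tab',(h>105)&(h<130)&(sa>120)&(v>50),'cell',(.06,.3))
    rep('guide',(v<45),'cell',(.1,.3))
    q=rep('lid',(sa<60)&(v>60)&(v<140),'cell',(.105,.3))
    if q is not None:
        c=np.median(q,0); 
        for _ in range(5):
            u_,s_,vt=np.linalg.svd(q-c,full_matrices=False); nn=vt[2]*np.sign(vt[2][2]); r=abs((q-c)@nn); q=q[r<max(.003,2*np.median(r))]; c=q.mean(0)
        print('  lid normal',nn.round(3),'c',c.round(4),len(q),'angle',np.arccos(nn[2]),'yaw',np.arctan2(-nn[1],-nn[0]), 'flip yaw',np.arctan2(nn[1],nn[0]))
    q=rep('rim',(sa<60)&(v>140),'cell',(.080,.095))
    if q is not None: print('  rect',cv2.minAreaRect(q[:,:2].astype(np.float32)))
E
```

```text
scene green 51 px 207.9 245.9 med [ 0.4796 -0.2175  0.1456] min [ 0.465 -0.224  0.099] max [ 0.485 -0.208  0.151]
scene greentop 33 px 207.0 243.0 med [ 0.4778 -0.2173  0.1478] min [ 0.465 -0.224  0.142] max [ 0.484 -0.208  0.151]
scene orange 472 px 240.3 225.1 med [ 0.4605 -0.0349  0.0626] min [ 0.359 -0.231  0.02 ] max [0.576 0.049 0.152]
scene orangetop 55 px 234.0 259.3 med [ 0.5654 -0.221   0.1477] min [ 0.555 -0.231  0.142] max [ 0.576 -0.208  0.152]
scene blue 331 px 200.6 252.2 med [ 0.4682 -0.2913  0.1152] min [ 0.425 -0.309  0.011] max [ 0.483 -0.125  0.148]
scene standtop 903 px 223.3 264.8 med [ 0.5206 -0.2238  0.088 ] min [ 0.443 -0.251  0.08 ] max [ 0.596 -0.181  0.095]
  rect ((0.5189250707626343, -0.21543459594249725), (0.062371671199798584, 0.1530052125453949), 85.80915832519531)
scene tab 54 px 305.6 142.6 med [0.5259 0.2104 0.1892] min [0.517 0.187 0.183] max [0.535 0.232 0.196]
scene guide 13 px 320.3 162.5 med [0.5819 0.2077 0.1395] min [0.575 0.193 0.133] max [0.591 0.211 0.15 ]
scene lid 1255 px 315.8 161.4 med [0.57   0.194  0.1474] min [0.514 0.13  0.105] ma
[... 1132 characters left out ...]
, 0.15130536258220673), 85.98532104492188)
top tab 81 px 208.7 221.8 med [0.5238 0.2117 0.1899] min [0.513 0.187 0.179] max [0.535 0.234 0.198]
top guide 58 px 216.7 206.9 med [0.5818 0.1985 0.1403] min [0.567 0.183 0.127] max [0.591 0.212 0.158]
top lid 921 px 214.9 209.9 med [0.5661 0.2017 0.1512] min [0.515 0.134 0.105] max [0.63  0.27  0.193]
  lid normal [ 0.655 -0.154  0.74 ] c [0.5711 0.2009 0.1472] 694 angle 0.737338748796994 yaw 2.9110624783622794 flip yaw -0.23053017522751373
top rim 90 px 208.0 234.1 med [0.4974 0.2294 0.088 ] min [0.479 0.151 0.081] max [0.548 0.277 0.094]
  rect ((0.51416015625, 0.21466505527496338), (0.11985376477241516, 0.04859837144613266), 78.64427947998047)
```

View pics/crop.png

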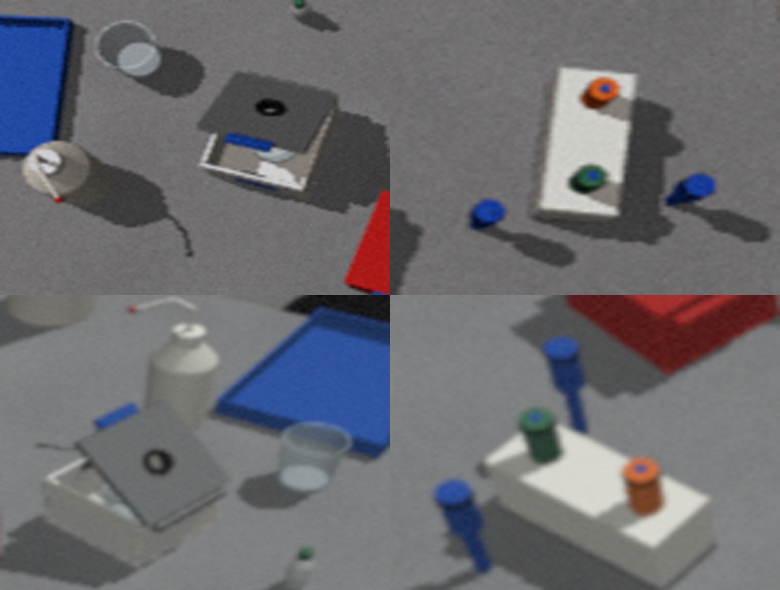

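The crop confirms the green-headed probe in the nearer (-x) well, the orange one in the far well, and a blue post on each side of the stand. Both posts are clear of a gripper with its jaws along the stand's x. The cell's lid is at about 0.745 rad, yaw about -0.233. Before moving I'll check two possible obstacles: the wash bottle and the tall object under the gripper.

```bash
python3 - <<'E'
from h import *
import pickle
S=pickle.load(open('s0.pkl','rb'))
for n,b in (('scene',dict(bottle=(308,88,342,150),cyl=(268,35,305,105))),('top',dict(bottle=(125,215,192,275),cyl=(48,298,80,325)))):
    P=cloud(S[n])
    for k,(x0,y0,x1,y1) in b.items():
        q=P[y0:y1,x0:x1].reshape(-1,3); q=q[(q[:,2]>.02)&(q[:,2]<.7)]
        for lo,hi in ((.02,.1),(.1,.17),(.17,.3),(.3,.6)):
            r=q[(q[:,2]>lo)&(q[:,2]<hi)]
            if len(r)>2: print(n,k,lo,len(r),np.percentile(r,[3,50,97],axis=0).round(3).tolist())
e=np.array([np.cos(-.233),np.sin(-.233)])
for a in (.8,.4,.05,0):
    H=np.array([.617,.190]); r=-.137*np.cos(a)+.01*np.sin(a); z=.0885+.137*np.sin(a)+.01*np.cos(a); p=[*(H+r*e),z]
    print(p, [ (lambda j: None if j is None else np.round(j,2).tolist())(planner.ik(p,[-np.pi/2,0,y])) for y in (-.233+np.pi/2,-.233-np.pi/2)])
print(telemetry.read_joints())
E
```

```text
scene bottle 0.02 300 [[0.464, 0.389, 0.023], [0.513, 0.402, 0.068], [0.532, 0.474, 0.098]]
scene bottle 0.1 438 [[0.464, 0.233, 0.103], [0.504, 0.405, 0.135], [0.571, 0.436, 0.169]]
scene bottle 0.17 249 [[0.441, 0.209, 0.171], [0.534, 0.254, 0.18], [0.557, 0.435, 0.224]]
scene cyl 0.02 478 [[0.182, 0.544, 0.022], [0.248, 0.558, 0.061], [0.277, 0.61, 0.098]]
scene cyl 0.1 460 [[0.184, 0.544, 0.102], [0.25, 0.557, 0.135], [0.277, 0.613, 0.168]]
scene cyl 0.17 768 [[0.179, 0.545, 0.173], [0.239, 0.569, 0.218], [0.276, 0.643, 0.277]]
top bottle 0.02 175 [[0.454, 0.391, 0.022], [0.479, 0.4, 0.057], [0.554, 0.491, 0.098]]
top bottle 0.1 376 [[0.456, 0.393, 0.11], [0.483, 0.414, 0.132], [0.52, 0.458, 0.168]]
top bottle 0.17 117 [[0.436, 0.329, 0.171], [0.484, 0.419, 0.18], [0.524, 0.441, 0.227]]
top cyl 0.1 21 [[0.263, 0.568, 0.114], [0.271, 0.578, 0.147], [0.276, 0.599, 0.168]]
top cyl 0.17 332 [[0.219, 0.537, 0.186], [0.255, 0.568, 0.219], [0.275, 0.615, 0.298]]
top cyl 0.3 176 [[0.23, 0.53, 0.302], [0.248, 0.562, 0.331], [0.272, 0.574, 0.383]]
[np.float64(0.5311101085219507), np.float64(0.2103825357794529), np.float64(0.1937448515467063)] [[-0.53, 0.45, 0.1, 1.79, -0.06, 0.91, 0.93], [-0.98, 0.54, 0.72, 1.82, -0.43, 0.95, -1.88]]
[np.float64(0.49801336929126766), np.float64(0.21823672513682363), np.float64(0.15106092283631398)] [[-0.56, 0.46, 0.08, 1.89, -0.05, 0.79, 0.89], [-1.01, 0.55, 0.69, 1.92, -0.46, 0.84, -1.88]]
[np.float64(0.4843548769197319), np.float64(0.22147802285725865), np.float64(0.10533464879403259)] [[-0.56, 0.52, 0.06, 1.94, -0.05, 0.68, 0.87], [-1.0, 0.6, 0.64, 1.97, -0.53, 0.74, -1.84]]
[np.float64(0.4837020027707708), np.float64(0.22163295646436512), np.float64(0.09849999999999999)] [[-0.56, 0.53, 0.06, 1.95, -0.05, 0.67, 0.87], [-0.99, 0.62, 0.64, 1.97, -0.54, 0.73, -1.83]]
[-1.23917928  0.53711201 -0.00442471  1.5387784   0.00262464  1.06730709
 -0.07119836]
```

```bash
cat > press.py <<'E'
from h import *
yaw=-.233; e=np.array([np.cos(yaw),np.sin(yaw)]); H=np.array([.617,.190]); O=[-np.pi/2,0,yaw+np.pi/2]
def tab(a,R=.139): return np.array([*(H+(-R*np.cos(a)+.01*np.sin(a))*e), .0885+R*np.sin(a)+.01*np.cos(a)])
t0=telemetry.read_eef_pos(); robot.line_to([t0[0],t0[1],.32],max_speed=.3); 
hand.set_gripper(0)
p=tab(.8); robot.move_pose([p[0],p[1],.24],O)
f0=telemetry.read_contact_force()
for a in (.75,.6,.4,.2,.1): robot.line_to(tab(a),O,max_speed=.12)
print('f',telemetry.read_contact_force()-f0,telemetry.read_eef_pos())
p=tab(0); g=robot.line_to(p-[0,0,.004],O,max_speed=.03,guard=30)
print(g,telemetry.read_contact_force()-f0,telemetry.read_eef_pos())
robot.line_to(p+[0,0,.06],max_speed=.15)
# view pose: well above the cell
s=snapshot('wrist'); save('w1.png',s); t=snapshot('top'); save('t1.png',t)
import pickle; pickle.dump(dict(w=s,t=t,s=snapshot('scene')),open('s1.pkl','wb'))
print(telemetry.read_time_s(),s['fx'],s['cx'],s['cy'])
E
python3 press.py
```

```text
f [ 0.87743505 -0.47759593  0.63742662] [0.4835131  0.22157967 0.11251567]
True [-3.9592304  -1.85799114 15.40501442] [0.4825261  0.22229483 0.09799226]
6.2667 325.19226210127806 281.0316125530092 205.471302579728
```

View pics/w1.png

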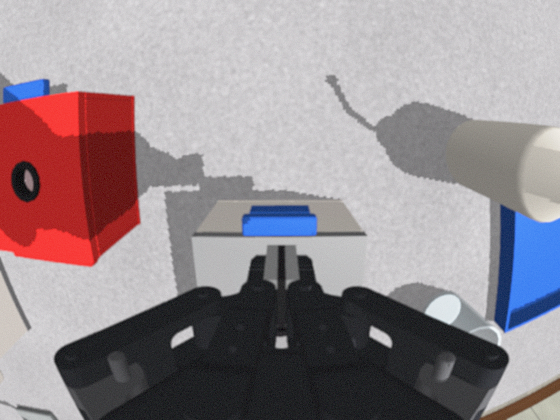

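The wrist view shows the tab at (280,222) level with the lid edge, so the lid looks shut; the guide is hidden behind the gripper. I'll check the angle and the guide position numerically from the fixed cameras.

```bash
cat > meas.py <<'E'
from h import *
import pickle
def meas(s,tag,c0=np.array([.5527,.2043])):
    P=cloud(s); H=cv2.cvtColor(s['color'],cv2.COLOR_RGB2HSV); sa,v=H[...,1].astype(int),H[...,2].astype(int); h=H[...,0].astype(int)
    near=(np.linalg.norm(P[...,:2]-c0,axis=-1)<.075)&(P[...,2]>.085)&(P[...,2]<.13)
    g=near&(sa<60)&(v>50)&(v<150); q=P[g]
    if len(q)<30: print(tag,'lid hidden',len(q)); return
    A=np.c_[q[:,:2],np.ones(len(q))]; co,*_=np.linalg.lstsq(A,q[:,2],rcond=None)
    rect=cv2.minAreaRect(q[:,:2].astype(np.float32))
    print(tag,'lid',len(q),'slope',co[:2].round(3),'z',np.median(q[:,2]).round(4),rect)
    T=s['cam_to_world']; 
    def ray(u,vv,z):
        d=T[:3,:3]@[(u-s['cx'])/s['fx'],(vv-s['cy'])/s['fy'],1]; return (T[:3,3]+d*(z-T[2,3])/d[2])[:2]
    k=(v<55)&(np.linalg.norm(P[...,:2]-c0,axis=-1)<.04)&(P[...,2]>.04)
    n,l,st,ce=cv2.connectedComponentsWithStats(k.astype(np.uint8))
    for i in range(1,n):
        if st[i,4]<8: continue
        hull=cv2.convexHull(np.argwhere(l==i)[:,::-1].astype(np.int32)); 
        xy=np.array([ray(*p,.1025) for p in hull[:,0,:].astype(float)])
        (cx,cy),r=cv2.minEnclosingCircle(xy.astype(np.float32))
        print('  dark',st[i],'centre',(round(cx,4),round(cy,4)),'r',round(r,4),'meanray',ray(*ce[i],.1025).round(4))
    b=(h>105)&(h<130)&(sa>120)&near|((h>105)&(h<130)&(sa>120)&(np.linalg.norm(P[...,:2]-[.483,.2215],axis=-1)<.04)&(P[...,2]>.09))
    if b.sum()>5: print('  tab',b.sum(),np.median(P[b],0).round(4))
if __name__=='__main__':
    S=pickle.load(open('s1.pkl','rb'))
    meas(S['t'],'top'); meas(S['s'],'scene')
    for n in 'ts': pass
    im=[cv2.resize(cv2.cvtColor(S[n]['color'][y0:y0+75,x0:x0+100],cv2.COLOR_RGB2BGR),None,fx=4,fy=4,interpolation=cv2.INTER_CUBIC) for n,x0,y0 in (('t',165,180),('s',265,130))]
    cv2.imwrite('pics/c1.png',np.hstack(im))
E
python3 meas.py
```

```text
top lid 950 slope [-0.012  0.021] z 0.0984 ((0.5643158555030823, 0.17938506603240967), (0.14866285026073456, 0.09405814856290817), 24.400957107543945)
  dark [199 196   4   6   8] centre (0.6116, 0.2551) r 0.0095 meanray [0.612  0.2559]
  dark [211 213  11  10  40] centre (0.5543, 0.2023) r 0.0163 meanray [0.5557 0.2023]
scene lid 1153 slope [-0.011  0.02 ] z 0.0991 ((0.5585727095603943, 0.2039976418018341), (0.1264738291501999, 0.13767516613006592), 75.72484588623047)
  dark [305  47   6  14  49] centre (0.2258, 0.7704) r 0.0494 meanray [0.2224 0.7717]
  dark [303 101   7  16  78] centre (0.3956, 0.4529) r 0.0446 meanray [0.3936 0.4532]
  dark [307 165   9   6  24] centre (0.5549, 0.2021) r 0.0136 meanray [0.5529 0.2051]
  tab 32 [0.4854 0.217  0.0993]
```

View pics/c1.png

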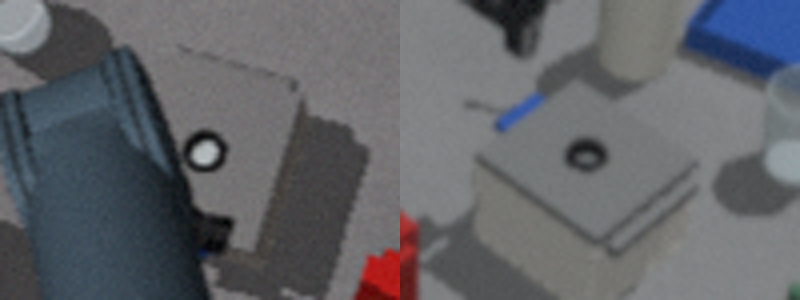

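The lid is shut: it sits level at z ≈ 0.099 and the tab at 0.0993. The two cameras agree on the guide: (0.5543,0.2023) and (0.5549,0.2021). Next is the probe at about (0.474,-0.212), jaws along the stand's x.

```bash
cat > grasp.py <<'E'
from h import *
import pickle
p=telemetry.read_eef_pos(); robot.line_to([p[0],p[1],.28],max_speed=.25)
g=np.array([.474,-.212])
for y in (-.072,np.pi-.072):
    for q in ((*g,.107),(*g,.31),(.5546,.2022,.14)):
        j=planner.ik(q,[-np.pi/2,0,y]); print(y,None if j is None else j.round(2).tolist())
yaw=-.072; O=[-np.pi/2,0,yaw]
hand.set_gripper(.05)
robot.move_pose([*g,.25],O)
s=snapshot('wrist'); save('w2.png',s)
robot.line_to([*g,.107],O,max_speed=.12,guard=8)
print('at',telemetry.read_eef_pos(),telemetry.read_contact_force())
save('w3.png',snapshot('wrist'))
print(telemetry.read_time_s())
E
python3 grasp.py; python3 -c "
import cv2,numpy as np
cv2.imwrite('pics/w23.png',np.hstack([cv2.resize(cv2.imread('pics/w%d.png'%i),(400,300)) for i in (2,3)]))"
```

```text
-0.072 [-0.19, 0.6, 0.7, 2.0, -0.57, 0.74, 0.78]
-0.072 [-0.27, 0.27, 0.74, 1.82, -0.2, 1.12, 0.47]
-0.072 [-0.71, 0.57, 0.4, 1.79, -0.29, 0.83, -0.25]
3.069592653589793 [1.12, 0.78, -1.08, 1.93, 0.85, 0.97, 2.7]
3.069592653589793 [-0.52, 0.38, 1.1, 1.83, -0.37, 1.16, -2.5]
3.069592653589793 [-0.33, 0.55, -0.13, 1.77, 0.09, 0.83, 2.57]
at [ 0.47449673 -0.21222991  0.10760931] [ 0.37321819 -0.4629594   0.83937473]
10.475
```

View pics/w23.png

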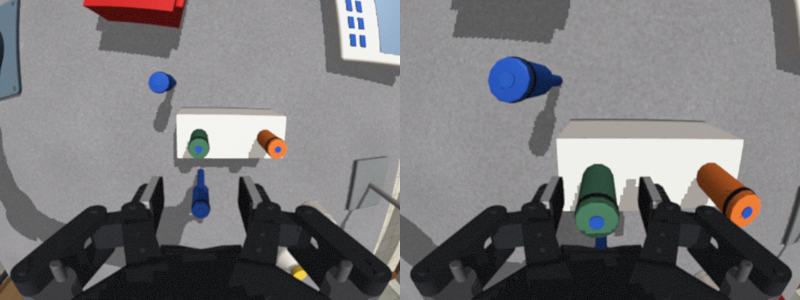

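Left view: the green probe is at (198,145) with the open jaws above it. Right view: the green head at (597,200) is midway between the pads, at (540,180) and (655,180). I'll close, check the opening, and lift.

```bash
cat > lift.py <<'E'
from h import *
import pickle
hand.set_gripper(0); print('open',telemetry.read_opening(),telemetry.read_contact_force())
p=telemetry.read_eef_pos(); robot.line_to([p[0],p[1],.21],max_speed=.12,guard=15); robot.line_to([p[0],p[1],.31],max_speed=.2)
print('open',telemetry.read_opening(),telemetry.read_contact_force())
O=[-np.pi/2,0,-.072]
robot.move_pose([.5546,.2022,.31],O)
robot.line_to([.5546,.2022,.235],max_speed=.15); robot.hold(.3)
S={n:snapshot(n) for n in ('wrist','scene','top')}
pickle.dump(S,open('s2.pkl','wb'))
print(telemetry.read_eef_pos(),telemetry.read_eef_rot(),telemetry.read_time_s(),telemetry.read_contact_force())
w=cv2.resize(cv2.cvtColor(S['wrist']['color'],cv2.COLOR_RGB2BGR),(533,400))
c=lambda n,x0,y0: cv2.resize(cv2.cvtColor(S[n]['color'][y0:y0+75,x0:x0+100],cv2.COLOR_RGB2BGR),(267,200),interpolation=cv2.INTER_CUBIC)
cv2.imwrite('pics/v2.png',np.hstack([w,np.vstack([c('top',165,180),c('scene',265,110)])]))
E
python3 lift.py
```

```text
open 0.022851919043351668 [-0.38041093 -0.09063494  3.97517641]
open 0.022628783183325875 [-0.48923152 -0.01178572 -1.90547011]
[0.55468857 0.20232469 0.23527082] [-1.57050986e+00 -3.43327477e-04 -7.18368476e-02] 15.15 [-0.07355853 -0.43173714 -1.24101287]
```

View pics/v2.png

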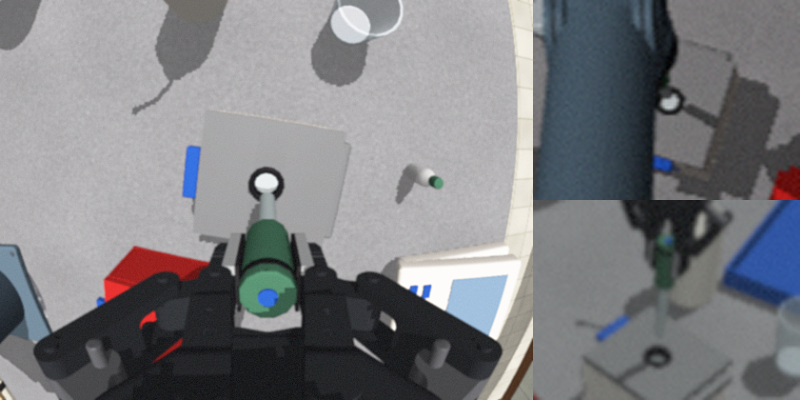

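The probe is held above the guide. In the wrist view the shaft tip is at (267,193) and the guide ring at (266,184), both in the resized picture. I'll fit the probe axis and the guide centre from the same wrist image.

```bash
cat > fit.py <<'E'
from h import *
import pickle
from scipy.optimize import least_squares
def rays(s,u,v):
    a=(u-s['cx'])/s['fx']; b=(v-s['cy'])/s['fy']; r=np.hypot(a,b)+1e-9
    return np.stack([a/r*np.sin(r),b/r*np.sin(r),np.cos(r)],-1)
def wcloud(s):
    v,u=np.mgrid[:420,:560].astype(float); R=rays(s,u,v); T=s['cam_to_world']
    return (R/R[...,2:]*s['depth'][...,None])@T[:3,:3].T+T[:3,3]
def pinhole_or_fish(s,fish): return wcloud(s) if fish else cloud(s)
def axis(P,s,tcp,fish,tag):
    H=cv2.cvtColor(s['color'],cv2.COLOR_RGB2HSV).astype(int); h,sa,v=H[...,0],H[...,1],H[...,2]
    zb=tcp[2]-.022   # approx head underside
    d=np.linalg.norm(P[...,:2]-tcp[:2],axis=-1); ok=s['depth']>0
    head=ok&(h>55)&(h<100)&(sa>70)&(d<.02)&(P[...,2]>zb+.003)&(P[...,2]<zb+.057)
    shaft=ok&(d<.018)&(P[...,2]<zb-.003)&(P[...,2]>max(zb-.078,.108))&(v>55)
    q=np.r_[P[head],P[shaft]]; r=np.r_[np.full(head.sum(),.012),np.full(shaft.sum(),.006)]
    f=lambda p: np.linalg.norm(q[:,:2]-p[:2]-np.outer(q[:,2]-zb,p[2:]),axis=1)-r
    sol=least_squares(f,[*tcp[:2],0,0],loss='soft_l1',f_scale=.001); p=sol.x
    print(tag,'n',head.sum(),shaft.sum(),'axis@shoulder',p[:2].round(4),'tilt',p[2:].round(4),'tip',(p[:2]-.08*p[2:]).round(4),'rms',np.sqrt(np.mean(f(p)**2)).round(4),'head zmin/max',P[head][:,2].min().round(4),P[head][:,2].max().round(4),'shaft zmin',P[shaft][:,2].min().round(4) if shaft.any() else None)
    return p
def guide(s,P,fish,tag,c0=np.array([.5546,.2022]),z=.1025):
    v=s['color'].max(-1).astype(int); T=s['cam_to_world']
    vv,uu=np.mgrid[:420,:560].astype(float); R=rays(s,uu,vv) if fish else np.stack([(uu-s['cx'])/s['fx'],(vv-s['cy'])/s['fy'],np.ones_like(uu)],-1)
    D=R@T[:3,:3].T; W=T[:3,3]+D*((z-T[2,3])/D[...,2])[...,None]
    d=np.linalg.norm(W[...,:2]-c0,axis=-1)
    k=(v<60)&(d<.024)&(P[...,2]<.108)
    n,l,st,ce=cv2.connectedComponentsWithStats(k.astype(np.uint8)); i=1+np.argmax(st[1:,4])
    hull=cv2.convexHull(np.argwhere(l==i)[:,::-1].astype(np.int32))[:,0]
    xy=W[hull[:,1],hull[:,0],:2]
    g=least_squares(lambda p: np.linalg.norm(xy-p[:2],axis=1)-.017,c0,loss='soft_l1',f_scale=.001).x
    print(tag,'guide',st[i],'fit',g.round(4),'res',(np.linalg.norm(xy-g,axis=1)-.017).round(4).tolist()); return g
if __name__=='__main__':
    import sys
    S=pickle.load(open(sys.argv[1],'rb')); tcp=np.array(eval(sys.argv[2]))
    for n,f in (('wrist',True),('scene',False)):
        s=S[n]; P=pinhole_or_fish(s,f); p=axis(P,s,tcp,f,n); g=guide(s,P,f,n)
        print('   guide-shoulder',(g-p[:2]).round(4),'guide-tip',(g-p[:2]+.08*p[2:]).round(4))
E
python3 fit.py s2.pkl "[.5547,.2023,.2353]"
```

```text
wrist n 1921 459 axis@shoulder [0.5543 0.2002] tilt [-0.0013 -0.0032] tip [0.5544 0.2005] rms 0.0003 head zmin/max 0.2185 0.2703 shaft zmin 0.1398
wrist guide [262 176  36  34 385] fit [0.553  0.2028] res [-0.0013, -0.0019, -0.0019, -0.0016, -0.0022, -0.002, -0.0018, -0.002, -0.0017, -0.0017, -0.0016, -0.0014, -0.001, -0.0007, -0.0005, -0.0006, -0.0006, -0.0008, -0.0006, -0.0006, -0.0012]
   guide-shoulder [-0.0013  0.0026] guide-tip [-0.0014  0.0023]
scene n 44 68 axis@shoulder [0.5561 0.2028] tilt [0.0103 0.0017] tip [0.5553 0.2027] rms 0.0014 head zmin/max 0.2235 0.2685 shaft zmin 0.1411
scene guide [307 165   9   6  30] fit [0.5576 0.1985] res [-0.0046, -0.0029, -0.0015, -0.0008, 0.0009, 0.001, -0.0007, -0.0018]
   guide-shoulder [ 0.0015 -0.0043] guide-tip [ 0.0023 -0.0042]
```

```bash
cat > near.py <<'E'
from fit import *
robot.line_to([.5533,.2046,.212],max_speed=.06); robot.hold(.3)
S={n:snapshot(n) for n in ('wrist','scene','top')}; pickle.dump(S,open('s3.pkl','wb'))
tcp=telemetry.read_eef_pos(); print(tcp,telemetry.read_contact_force(),telemetry.read_time_s())
for n,f in (('wrist',True),('scene',False)):
    s=S[n]; P=pinhole_or_fish(s,f); p=axis(P,s,tcp,f,n); g=guide(s,P,f,n); print('   guide-shoulder',(g-p[:2]).round(4))
    H=cv2.cvtColor(s['color'],cv2.COLOR_RGB2HSV).astype(int); m=(H[...,0]>55)&(H[...,0]<100)&(H[...,1]>70)&(np.linalg.norm(P[...,:2]-tcp[:2],axis=-1)<.02)
    print('   head z pct',np.percentile(P[m][:,2],[0,1,50,99,100]).round(4))
s=S['wrist']; c=cv2.cvtColor(s['color'][150:350,180:380],cv2.COLOR_RGB2BGR); c2=cv2.cvtColor(S['scene']['color'][115:190,275:350],cv2.COLOR_RGB2BGR)
cv2.imwrite('pics/v3.png',np.hstack([cv2.resize(x,(400,400),interpolation=cv2.INTER_CUBIC) for x in (c,c2)]))
E
python3 near.py
```

```text
[0.55333922 0.20462152 0.21210759] [ 1.27518785  0.34592174 -1.62997899] 16.1333
wrist n 1945 457 axis@shoulder [0.5528 0.2025] tilt [-0.0005 -0.0024] tip [0.5528 0.2027] rms 0.0003 head zmin/max 0.1955 0.2471 shaft zmin 0.116
wrist guide [263 184  38  36 457] fit [0.5527 0.2028] res [-0.0013, -0.0014, -0.0015, -0.0014, -0.0018, -0.0023, -0.0019, -0.0017, -0.0019, -0.0016, -0.001, -0.0008, -0.0006, -0.0004, -0.0004, -0.0001, -0.0002, -0.0003, -0.0006, -0.0008]
   guide-shoulder [-0.      0.0003]
   head z pct [0.1955 0.198  0.2509 0.3088 0.3157]
scene n 52 65 axis@shoulder [0.5544 0.205 ] tilt [0.0135 0.0062] tip [0.5533 0.2045] rms 0.0014 head zmin/max 0.1978 0.247 shaft zmin 0.1175
scene guide [307 166   9   5  26] fit [0.5582 0.1975] res [-0.0049, -0.0033, -0.0008, 0.0002, 0.0003, -0.001]
   guide-shoulder [ 0.0038 -0.0075]
   head z pct [0.1978 0.1981 0.2333 0.2998 0.2998]
```

View pics/v3.png

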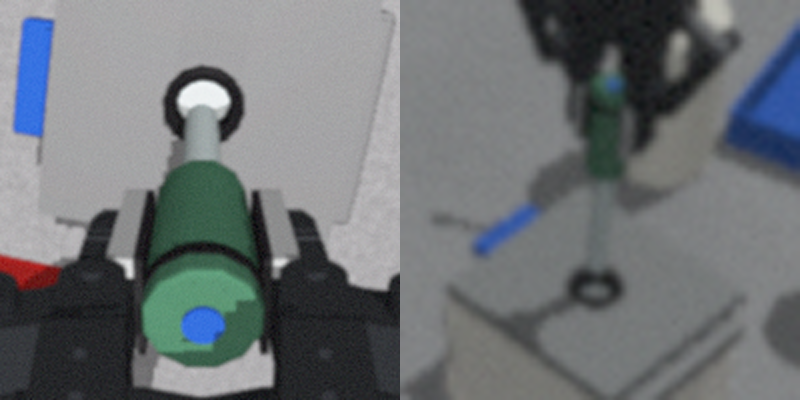

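Wrist crop: the guide ring is centred at (203,103), with the shaft at x = 203 pointing into it. In the scene crop the shaft line, about x = 598, meets the ring centre at (597,288). I'll refine the y offset with a free-radius ring fit on the same image.

```bash
python3 - <<'E'
from fit import *
S=pickle.load(open('s3.pkl','rb')); s=S['wrist']; T=s['cam_to_world']; print(T[:3,3])
v=s['color'].max(-1).astype(np.float32)
ctr=np.array([.5529,.2028]); Ti=np.linalg.inv(T)
def px(w):
    c=(w-T[:3,3])@T[:3,:3]; th=np.arctan2(np.hypot(c[:,0],c[:,1]),c[:,2]); ph=np.arctan2(c[:,1],c[:,0])
    return s['cx']+s['fx']*th*np.cos(ph), s['cy']+s['fy']*th*np.sin(ph)
rr=np.arange(.006,.024,.0002)
for z,lo,hi,nm,sg in ((.1025,.013,.022,'outer',1),(.1025,.008,.0145,'bore',-1)):
    pts=[]
    for a in np.deg2rad(np.arange(-20,201,8)):
        w=np.c_[ctr[0]+rr*np.cos(a),ctr[1]+rr*np.sin(a),np.full(len(rr),z)]
        u,vv=px(w); pr=cv2.remap(v,u[None].astype(np.float32),vv[None].astype(np.float32),cv2.INTER_LINEAR)[0]
        g=sg*np.gradient(cv2.GaussianBlur(pr[None],(9,1),0)[0]); m=(rr>lo)&(rr<hi); i=np.argmax(np.where(m,g,-9)); 
        if g[i]>1: pts.append(w[i,:2])
    q=np.array(pts); sol=least_squares(lambda p: np.linalg.norm(q-p[:2],axis=1)-p[2],[*ctr,.016],loss='soft_l1',f_scale=.0005)
    r0=.017 if nm=='outer' else .011
    s2=least_squares(lambda p: np.linalg.norm(q-p[:2],axis=1)-r0,ctr,loss='soft_l1',f_scale=.0005)
    print(nm,len(q),sol.x.round(4),'rms',np.sqrt(np.mean(sol.fun**2)).round(4),'fixed r',s2.x.round(4),np.sqrt(np.mean(s2.fun**2)).round(4))
E
```

```text
[0.55781044 0.27217585 0.35463471]
outer 28 [0.5533 0.204  0.0162] rms 0.0002 fixed r [0.5533 0.203 ] 0.0006
bore 28 [0.5533 0.2045 0.0103] rms 0.0003 fixed r [0.5533 0.2037] 0.0006
```

The ring fit and the probe fit leave about 1 mm of doubt in y, which is the camera's viewing direction. A second wrist view from 90° round would measure y directly, so I'll lift slightly, rotate about the probe axis and remeasure.

```bash
cat > near2.py <<'E'
from fit import *
p=telemetry.read_eef_pos(); robot.line_to([p[0],p[1],.245],max_speed=.1)
O=[-np.pi/2,0,1.499]; robot.move_pose([.5512,.2042,.245],O); robot.line_to([.5512,.2042,.212],O,max_speed=.06); robot.hold(.3)
s=snapshot('wrist'); sc=snapshot('scene'); pickle.dump(dict(wrist=s,scene=sc,top=snapshot('top')),open('s4.pkl','wb'))
tcp=telemetry.read_eef_pos(); print(tcp,telemetry.read_eef_rot(),telemetry.read_contact_force(),telemetry.read_time_s())
P=wcloud(s); ax=axis(P,s,tcp,True,'wrist')
T=s['cam_to_world']; print(T[:3,3]); v=s['color'].max(-1).astype(np.float32); ctr=np.array([.5533,.204])
def px(w):
    c=(w-T[:3,3])@T[:3,:3]; th=np.arctan2(np.hypot(c[:,0],c[:,1]),c[:,2]); ph=np.arctan2(c[:,1],c[:,0])
    return s['cx']+s['fx']*th*np.cos(ph), s['cy']+s['fy']*th*np.sin(ph)
rr=np.arange(.006,.024,.0002)
for z,lo,hi,nm,sg in ((.1025,.013,.022,'outer',1),(.1025,.008,.0145,'bore',-1)):
    pts=[]
    for a in np.deg2rad(np.arange(70,291,8)):
        w=np.c_[ctr[0]+rr*np.cos(a),ctr[1]+rr*np.sin(a),np.full(len(rr),z)]
        u,vv=px(w); pr=cv2.remap(v,u[None].astype(np.float32),vv[None].astype(np.float32),cv2.INTER_LINEAR)[0]
        g=sg*np.gradient(cv2.GaussianBlur(pr[None],(9,1),0)[0]); m=(rr>lo)&(rr<hi); i=np.argmax(np.where(m,g,-9))
        if g[i]>1: pts.append(w[i,:2])
    q=np.array(pts); sol=least_squares(lambda p: np.linalg.norm(q-p[:2],axis=1)-p[2],[*ctr,.016],loss='soft_l1',f_scale=.0005)
    print(nm,len(q),sol.x.round(4),'rms',np.sqrt(np.mean(sol.fun**2)).round(4),'guide-axis',(sol.x[:2]-ax[:2]).round(4))
c=cv2.cvtColor(s['color'][150:350,180:380],cv2.COLOR_RGB2BGR); c2=cv2.cvtColor(sc['color'][115:190,275:350],cv2.COLOR_RGB2BGR)
cv2.imwrite('pics/v4.png',np.hstack([cv2.resize(x,(400,400),interpolation=cv2.INTER_CUBIC) for x in (c,c2)]))
E
python3 near2.py
```

```text
[0.55125146 0.20425108 0.21213357] [-1.57098857e+00 -1.43670945e-04  1.49904003e+00] [ 0.61690302  0.18952737 -0.89046341] 19.025
wrist n 1902 461 axis@shoulder [0.552  0.2033] tilt [ 0.0019 -0.001 ] tip [0.5519 0.2034] rms 0.0004 head zmin/max 0.1961 0.2471 shaft zmin 0.1167
[0.48222934 0.20824327 0.35461124]
outer 28 [0.5522 0.2028 0.0165] rms 0.0003 guide-axis [ 0.0002 -0.0005]
bore 28 [0.5514 0.2031 0.0103] rms 0.0004 guide-axis [-0.0007 -0.0002]
```

View pics/v4.png

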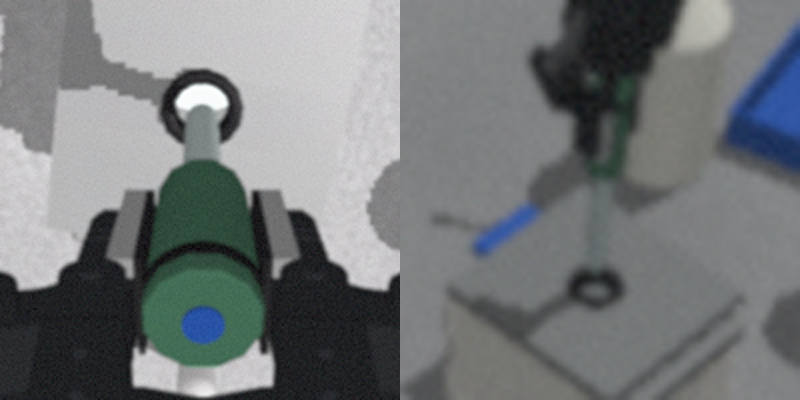

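In the 90° view, ring (201,105) and shaft (202) line up and the y error is about 0.3 mm. The combined x error is under 1 mm against 5 mm of clearance. I'll make a small correction and lower in guarded steps.

```bash
cat > ins.py <<'E'
from fit import *
O=[-np.pi/2,0,1.499]
robot.line_to([.5517,.2040,.212],O,max_speed=.03); robot.hold(.2)
f0=telemetry.read_contact_force(); m0=telemetry.read_moment()
for z in (.185,.160,.1366):
    g=robot.line_to([.5517,.2040,z],O,max_speed=.04,guard=3); robot.hold(.2)
    print(z,g,(telemetry.read_contact_force()-f0).round(2),(telemetry.read_moment()-m0).round(3),telemetry.read_eef_pos().round(4))
    if g: break
s=snapshot('wrist'); sc=snapshot('scene'); t=snapshot('top'); pickle.dump(dict(wrist=s,scene=sc,top=t),open('s5.pkl','wb'))
tcp=telemetry.read_eef_pos()
P=wcloud(s); axis(P,s,tcp,True,'wrist'); 
H=cv2.cvtColor(s['color'],cv2.COLOR_RGB2HSV).astype(int); m=(H[...,0]>55)&(H[...,0]<100)&(H[...,1]>70)&(np.linalg.norm(P[...,:2]-tcp[:2],axis=-1)<.02)
print('head z',np.percentile(P[m][:,2],[0,1,99]).round(4),telemetry.read_time_s(),telemetry.read_opening())
c=cv2.cvtColor(s['color'][150:350,180:380],cv2.COLOR_RGB2BGR); c2=cv2.cvtColor(sc['color'][125:200,275:350],cv2.COLOR_RGB2BGR)
cv2.imwrite('pics/v5.png',np.hstack([cv2.resize(x,(400,400),interpolation=cv2.INTER_CUBIC) for x in (c,c2)]))
E
python3 ins.py
```

```text
0.185 False [-1.07 -0.76  0.81] [ 0.029 -0.105  0.019] [0.5519 0.204  0.1853]
0.16 False [-0.79  0.06  0.83] [-0.022 -0.056  0.053] [0.5519 0.2041 0.1603]
0.1366 False [-1.71 -0.05  0.88] [ 0.055 -0.087 -0.026] [0.5519 0.2041 0.1369]
wrist n 1947 0 axis@shoulder [0.5529 0.203 ] tilt [-0.007   0.0032] tip [0.5534 0.2027] rms 0.0003 head zmin/max 0.1187 0.1718 shaft zmin None
head z [0.0961 0.1219 0.2215] 22.5583 0.022823990879329417
```

View pics/v5.png

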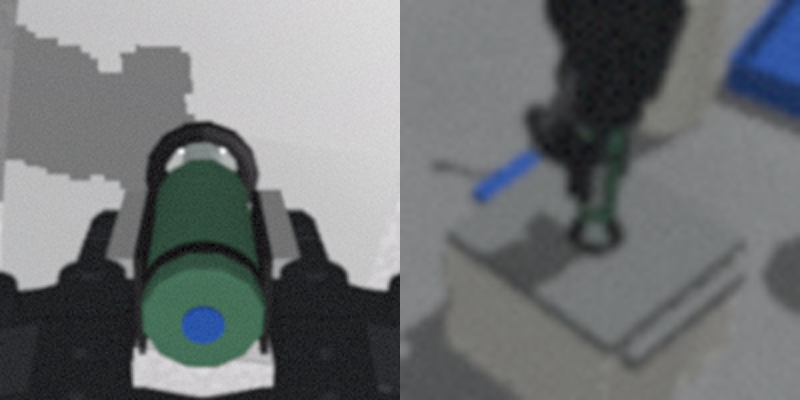

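The probe is in the guide with no contact signal. In the wrist crop the shaft sits symmetrically in the bore, at x ≈ 203. One last numeric check of x-centring and the gap on this same image.

```bash
python3 - <<'E'
from fit import *
S=pickle.load(open('s5.pkl','rb')); s=S['wrist']; T=s['cam_to_world']; v=s['color'].max(-1).astype(np.float32); ctr=np.array([.5525,.2032])
def px(w):
    c=(w-T[:3,3])@T[:3,:3]; th=np.arctan2(np.hypot(c[:,0],c[:,1]),c[:,2]); ph=np.arctan2(c[:,1],c[:,0])
    return s['cx']+s['fx']*th*np.cos(ph), s['cy']+s['fy']*th*np.sin(ph)
rr=np.arange(.006,.024,.0002); pts=[]
for a in np.deg2rad(np.arange(110,251,6)):
    w=np.c_[ctr[0]+rr*np.cos(a),ctr[1]+rr*np.sin(a),np.full(len(rr),.1025)]
    u,vv=px(w); pr=cv2.remap(v,u[None].astype(np.float32),vv[None].astype(np.float32),cv2.INTER_LINEAR)[0]
    g=np.gradient(cv2.GaussianBlur(pr[None],(9,1),0)[0]); i=np.argmax(np.where(rr>.013,g,-9))
    if g[i]>1: pts.append(w[i,:2])
q=np.array(pts)
for r in (.0165,.017):
    sol=least_squares(lambda p: np.linalg.norm(q-p,axis=1)-r,ctr,loss='soft_l1',f_scale=.0005); print('guide',sol.x.round(4),'rms',np.sqrt(np.mean(sol.fun**2)).round(4),'guide-axis',(sol.x-[.5529,.2030]).round(4))
P=wcloud(s); a=np.linalg.norm(P[...,:2]-[.5529,.203],axis=-1)
sh=(a<.008)&(P[...,2]<.125)&(P[...,2]>.08); print('shaft px',sh.sum(), P[sh][:,2].min() if sh.any() else '')
for n in ('top','scene'):
    P=cloud(S[n]); ln=(np.linalg.norm(P[...,:2]-[.5527,.2035],axis=-1)>.03)&(np.linalg.norm(P[...,:2]-[.5527,.2035],axis=-1)<.055)&(P[...,2]>.09)&(P[...,2]<.115); print(n,'lid z',np.median(P[ln][:,2]))
E
```

```text
guide [0.5519 0.203 ] rms 0.0002 guide-axis [-0.001 -0.   ]
guide [0.5526 0.203 ] rms 0.0003 guide-axis [-0.0003 -0.    ]
shaft px 150 0.08045941862384753
top lid z 0.09823334507723225
scene lid z 0.09912100927999312
```

Centred to within 1 mm, lid shut, gap 15–16 mm. I'm handing in.

```bash
python3 -c "
from h import *
robot.hold(.3); print(telemetry.read_joint_velocities().round(3),telemetry.read_contact_force().round(2),telemetry.read_time_s()); ticket.hand_in()"
```

```text
[-0.001  0.    -0.001  0.    -0.001 -0.001 -0.001] [ 0.15 -0.44 -1.19] 22.8583
the job is handed in; nothing more can be done
```

I pressed the lid shut, then moved the green-headed pH probe from the stand into the guide. I handed in at about 23 s with the probe still gripped; no verdict is reported.

- **Lid:** the press stopped on its 30 N guard at tab height. Afterwards the lid measured z ≈ 0.099 m in both fixed cameras, and still did after insertion. A plane fit showed a slope of about 0.016 rad, which I took as camera error because it is well below the 0.075 rad spring-back.
- **Insertion:** no 3 N guard tripped on the way down, and force changes stayed within about 2 N, close to the noise, so I saw no sign of contact.
- **Centring:** the wrist camera puts the probe within 1 mm of the guide's centre, with 5 mm of clearance all round. The probe's fitted tilt was about 0.003 rad before lowering. The final fit, on the head only, gave 0.008.
- **Shaft showing:** about 15 mm by the arm's position and the grasp height, 16 mm by depth.
- **Disagreements:** the scene camera's guide fit was off by 4–8 mm because the guide was partly hidden and only a few pixels wide, so I ignored it. The two wrist views, taken 90° apart, differed by about 1.4 mm in the viewing direction, and I used a value between them.

The orange probe and everything else were left alone; I did not re-measure them at the end.

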